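# Slide the carrier tray onto the free rails

### The job

Pick up the pin-loaded carrier tray from the bed by its upright handle and slide it, leading edge first, onto the one free pair of rails in the rack that holds three sheets (not the rack behind it with one sheet). Push it in by feel, past the sprung catch, until the catch snaps into the notch in its edge and the tray meets the rear stop, without ramming it, then let go. Leave the other sheets and everything else on the table where they are.

Things in the scene. Friction and masses are not known exactly. Their poses are not given: they have to be found in the camera images.
- tray: Carrier tray, bare aluminium, about 0.22 kg: flat sheet 120 x 120 x 4 mm with rows of small fitted pins (tops 13 mm above the underside). Origin: centre of the sheet's underside; x to the leading edge (60 mm ahead), y to its left edge, z up. A tongue 40 wide, 4 thick runs back from the trailing edge to x = -181 mm and carries the handle. Starts flat on the bed.
- tray_handle (a point): Mid-height of the tray's handle, an upright plate 8 mm thick (tray x), 40 mm wide (y), rising from 4 to 42 mm above the tray's underside; this point is at tray x = -175, z = 23 mm. Pinch it from above across its 8 mm. It stays outside the rack when the tray is home.
- tray_notch (a point): Middle of the notch in the tray's left edge, at tray x = +35, y = +60 mm: the notch is 20 mm long (x) and 10 mm deep and takes the rack's catch. The leading left corner is bevelled (10 mm along x, 6 mm along y) to push the catch aside.
- rack: Fixed sheet rack, open frame 170 x 170, 195 mm high, four rail pairs. Origin on the table, 75 mm behind the base plate's front edge, midway across; x points inward (open mouth at -x; the tray enters with its x along the rack's x), z up. Rail tops 40, 75, 110, 145 mm above the origin (pairs 1 to 4). At the rear a rigid upright stop bar; stop and catches share an adjuster, which is not measured.
- rack_mouth (a point): Middle of the rack's mouth at the lowest pair's rail top: rack x = -65, y = 0, z = 40 mm. From here the rails run 150 mm inward: ledges 16 wide, 3 thick, each with an outer flange 12 mm above the ledge. The flanges of a pair are 123 mm apart (tray 120), flared in the last 13 mm before the mouth (to x = -78 mm).
- rack_centre (a point): Rack axis at the lowest pair's rail top (rack x = 0, z = 40 mm). A tray that bears on the stop has its origin anywhere from rack x = -7 to +21 mm, by the unmeasured adjuster: feel for it. Its leading edge meets the catch about 35 mm earlier, which takes 3 to 12 N to push aside, then drags; it snaps into the notch within 2 mm of the stop.
- second_rack: A like rack (without catches), 235 mm behind the first along the first rack's +x and turned alike. It holds one sheet and is not to be used.
- bed: Fixed aluminium bed plate 260 x 360 x 15 mm on the table; origin at the centre of its underside.
- catch1 (a joint): Sprung catch of rail pair 1 of the rack (rails at 40 mm): a round upright nose 20 mm across that juts 6 mm past the left flange near the rear; travel in m, 0 when out (also when snapped into the notch), up to about 0.006 while a tray's edge pushes it aside.
- sheet1: Plain loose aluminium sheet 120 x 120 x 4 mm without handle, left rear corner cut, origin at the centre of its underside. It lies at the height of rail pair 1, in the rack or in the second rack: three of the four sheets are in the rack, and the pair whose sheet is in the second rack is the free one.
- catch2 (a joint): Sprung catch of rail pair 2 of the rack (rails at 75 mm): a round upright nose 20 mm across that juts 6 mm past the left flange near the rear; travel in m, 0 when out (also when snapped into the notch), up to about 0.006 while a tray's edge pushes it aside.
- sheet2: Plain loose aluminium sheet 120 x 120 x 4 mm without handle, left rear corner cut, origin at the centre of its underside. It lies at the height of rail pair 2, in the rack or in the second rack: three of the four sheets are in the rack, and the pair whose sheet is in the second rack is the free one.
- catch3 (a joint): Sprung catch of rail pair 3 of the rack (rails at 110 mm): a round upright nose 20 mm across that juts 6 mm past the left flange near the rear; travel in m, 0 when out (also when snapped into the notch), up to about 0.006 while a tray's edge pushes it aside.
- sheet3: Plain loose aluminium sheet 120 x 120 x 4 mm without handle, left rear corner cut, origin at the centre of its underside. It lies at the height of rail pair 3, in the rack or in the second rack: three of the four sheets are in the rack, and the pair whose sheet is in the second rack is the free one.
- catch4 (a joint): Sprung catch of rail pair 4 of the rack (rails at 145 mm): a round upright nose 20 mm across that juts 6 mm past the left flange near the rear; travel in m, 0 when out (also when snapped into the notch), up to about 0.006 while a tray's edge pushes it aside.
- sheet4: Plain loose aluminium sheet 120 x 120 x 4 mm without handle, left rear corner cut, origin at the centre of its underside. It lies at the height of rail pair 4, in the rack or in the second rack: three of the four sheets are in the rack, and the pair whose sheet is in the second rack is the free one.
- bin: Bystander, leave alone: open red plastic parts bin, 150 x 100 x 55 mm.
- jar: Bystander, leave alone: closed jar, 60 x 60 x 80 mm.
- driver: Bystander, leave alone: screwdriver lying flat, length 160 mm.
- brush: Bystander, leave alone: cleaning brush lying flat, length 170 mm.
- mouse: Bystander, leave alone: black computer mouse 100 x 58 x 31 mm.
- gauge: Bystander, leave alone: steel gauge block 30 x 30 x 50 mm.
- mug: Bystander, leave alone: white mug, 76 x 76 x 90 mm.
Mind the look-alikes: they are no part of the job. Leave any turquoise look-alike of the rack alone. Leave any black look-alike of the sheet2 alone.

How it is judged:
By the outcome, as a careful person would: the job done as asked, in the order asked, and still so for the second after the job is handed in, with the robot touching nothing.
It also fails if it takes over 54 s, if anything falls off the work surface, if the arm or the gripper's body presses on something with over 40 N, if the wrist force passes 120 N, or if a joint passes its speed limit or range.

### The arm

A 6-joint arm with a two-finger parallel gripper is mounted at the origin on the work surface. World frame = base frame: x ahead of the robot, y to its left, z up, the work surface at z = 0. Lengths are in m, angles in rad, forces in N, time in s.
With the tool pointing down it reaches from about 0.3 to 0.875 m from the base axis. Payload 6.4 kg.
Tool frame: the origin (TCP) lies on the centre line of the jaws, within the pads' length; the fingertips stand 25 mm ahead of it and the grasp point (between the pads) lies 6 mm ahead of it; z points along the fingers, y is the line along which they close (so a half turn about z gives the same grasp; the last joint's range is limited). The gripper opens to 85 mm and grips with 20 to 120 N. Pads are 22 mm wide; open, the fingers measure 114 mm over their backs; the gripper's body (76 mm by 85 mm) begins 54 mm behind the grasp point. The pads swing forward as they close: fully open they stand 13 mm farther back than shut.
Start: joints at [1.045, 0.181, 1.607, -0, 1.354, -0.206], TCP at [0.181, 0.546, 0.224] pointing down, gripper open.
Joint ranges: [-2.99, 2.99], [-0.89, 2.07], [0.3, 2.58], [-1.14, 4.28], [0, 2.63], [-3.12, 3.12]. Speed limits (rad/s): [2.57, 2.57, 3.01, 3.14, 3.14, 3.14].

### API

Orientations are given as a unit quaternion [w, x, y, z].
In Python, from bench import get_obs, camera, hand_in, spot_in gives the robot as it stands.
- The arm moves only by the shell command python3 -m jog 'ROWS'. ROWS is JSON, one flat list of numbers, 7 for each row, row after row: the shift along the tool's x, y, z in m, then the turn, a rotation vector about the tool's x, y, z in rad, then the closure, from 0 (fully open) to 1 (shut). A call has 1 to 20 rows; each row is the pose to reach, as a shift and turn from the pose commanded when the call began, along the tool's axes at that moment; what a row does not reach only later rows make up. A row lasts 1/8 s, in which the tool goes at most 62.5 mm and 10.7 degrees, less where a joint would pass 70% of its speed; a pose out of reach is approached as far as the arm can. A call with a gripper value outside its range is refused whole. The fingers move at their own pace and stop on an object; the grip force is fixed at half the most. Time passes only in rows, so rows that repeat a pose let the fingers close. It gives the time, the measured TCP pose, the force, the opening and the grip force at its end, in the units of the state.
- get_obs(): the state, without advancing time (a new reading comes with each control period).
- camera(name): name is "side" or "top" or "wrist"; returns a dict with "frame" (420x560x3 uint8, red, green, blue), "mtx" (3x3 intrinsics, pixels), "extrinsics" (4x4, takes a point from camera to world coordinates). Camera axes: x right, y up, looking along -z (the intrinsics and any distortion apply to the point x, -y, -z); pixel columns grow to the right and rows downward; lengths in m; the calibration is good to about 2 mm. A picture is of the moment at which its call begins. There is no depth.
- hand_in(): hands the job in; it is judged then, once.
Trained networks look in a picture, given as the dict that the camera call returned (one of the last four; its "shot" number tells which), for a name from the list of things; names that differ only in an ending like _2 or _b are one class to them, and where a whole thing is asked for, a point or a joint stands for the part that bears it (a point fixed in the world has none). Each returns a list of dicts, best first, with "confidence" (0 to 1); they miss things now and then, are a little off and sometimes report something else, mostly with a low value. They report only what shows in the picture. A call takes as long as a camera call. They do not tell look-alikes from the thing itself.
- spot_in(picture, name): "xyz" ([x, y, z] in m, in world coordinates, good to about 4 mm: the middle of the surface that is visible of it).
The state is a dict: "time_s": time; "q": joint angles; "dq": joint speeds; "joint_efforts": joint torques, N m; "eef_pos": TCP position; "eef_rot": TCP orientation; "wrist_force": force on the tool from outside, world axes, zero at the start; "torque": the same for the moment, N m; "opening": opening from 0.0 (shut) to 1.0 (fully open); "grasp_force": force on a finger pad.
Only numpy, scipy, OpenCV 4.12 (cv2) and the standard library are available. Lean on these libraries where they do the work, as an engineer would, in place of code of your own. Each camera call takes 0.05 s, during which the arm holds its last target. There are 200 camera calls.

## Working session

There is one attempt and no reset: what is moved stays moved. The work goes in short steps, Python scripts to look and compute and a shell command to move; the robot and the scene stay as the last step left them, time stands still between calls to the robot, and variables do not carry over. Pictures are saved under pics/ and viewed, at most 10 in all, crops included, and the job is handed in when it is done.

```bash
ls; mkdir -p pics; python3 - <<'E'
from bench import *
import cv2
o=get_obs();print(o)
for n in ["side","top"]:
    c=camera(n);cv2.imwrite(f"pics/{n}0.png",c["frame"][:,:,::-1]);print(n,c["mtx"].round(1).tolist(),c["extrinsics"].round(4).tolist())
    for k in ["tray","tray_handle","tray_notch","rack","rack_mouth","rack_centre","second_rack","bed","sheet1","sheet2","sheet3","sheet4","catch1"]:
        print(k,[( [round(float(v),3) for v in d["xyz"]],round(d["confidence"],2)) for d in spot_in(c,k)][:3])
E
```

```text
pics
{'time_s': 0.0, 'q': array([ 1.04470469e+00,  1.81512965e-01,  1.60799336e+00, -2.42376626e-05,
        1.35379038e+00, -2.06285296e-01]), 'dq': array([-3.05178268e-04,  1.14251497e-05,  1.72214816e-04, -4.98515329e-04,
       -9.77242829e-05,  1.60572051e-04]), 'joint_efforts': array([ 4.57511342e-04, -4.44861066e+01, -3.51344454e+01,  7.26764210e-05,
        8.99771199e-03,  2.21654324e-05]), 'eef_pos': array([0.18046876, 0.54536171, 0.22300702]), 'eef_rot': array([-2.94027557e-04,  1.59219971e-01,  9.87242764e-01, -7.99771546e-04]), 'wrist_force': array([-0.06354823,  0.16686762,  0.34914809]), 'torque': array([-0.01848793,  0.01247024, -0.03602601]), 'grasp_force': 0.0, 'opening': 0.9993621522209689}
side [[439.1, 0.0, 278.1], [0.0, 439.1, 207.6], [0.0, 0.0, 1.0]] [[0.995, 0.0564, -0.0829, 0.4421], [-0.1001, 0.6025, -0.7918, -0.7974], [0.0053, 0.7961, 0.6052, 0.8855], [0.0, 0.0, 0.0, 1.0]]
tray [([0.511, -0.142, 0.016], 0.62)]
tray_handle [([0.513, -0.143, 0.019], 0.73)]
tray_notch [([0.508, -0.14, 0.024], 0.59)]
rack [([0.296, 0.446, 0.086], 0.94), ([0.517, 0.18, 0.143], 0.
[... 1270 characters left out ...]
0.12], 0.94), ([0.505, 0.264, 0.158], 0.72), ([0.508, -0.133, 0.017], 0.51)]
rack_centre [([0.294, 0.454, 0.121], 0.65), ([0.503, 0.263, 0.158], 0.56)]
second_rack [([0.546, 0.468, 0.141], 0.86)]
bed [([0.534, -0.183, 0.014], 0.77)]
sheet1 [([0.557, 0.451, 0.118], 0.88), ([0.461, 0.693, 0.006], 0.85), ([0.519, 0.22, 0.147], 0.72)]
sheet2 [([0.557, 0.451, 0.118], 0.88), ([0.461, 0.693, 0.006], 0.85), ([0.519, 0.22, 0.147], 0.72)]
sheet3 [([0.557, 0.451, 0.118], 0.88), ([0.461, 0.693, 0.006], 0.85), ([0.519, 0.22, 0.147], 0.72)]
sheet4 [([0.557, 0.451, 0.118], 0.88), ([0.461, 0.693, 0.006], 0.85), ([0.519, 0.22, 0.147], 0.72)]
catch1 [([0.238, 0.473, 0.151], 0.55), ([0.5, 0.262, 0.157], 0.22)]
```

View pics/side0.png

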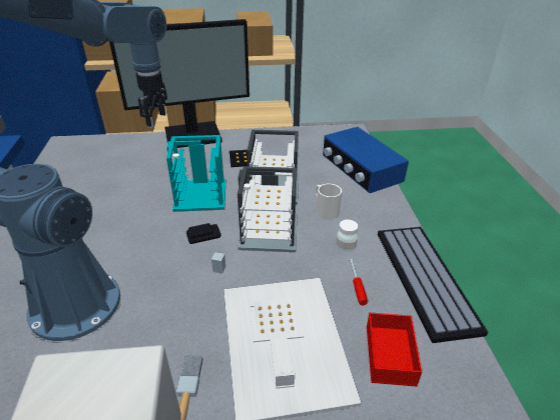

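View pics/top0.png

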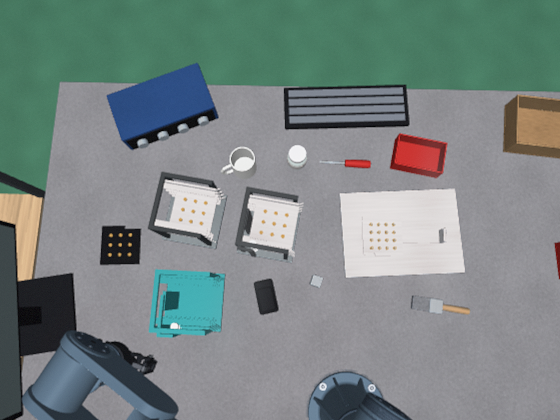

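```bash
python3 - <<'E'
import cv2,numpy as np
a=cv2.imread("pics/side0.png");b=cv2.imread("pics/top0.png")
x=cv2.resize(a[125:255,230:305],None,fx=4.6,fy=4.6,interpolation=cv2.INTER_CUBIC)
y=cv2.resize(b[165:280,225:470],(440,206),interpolation=cv2.INTER_CUBIC)
y1=cv2.resize(b[180:270,230:310],(440,495),interpolation=cv2.INTER_CUBIC)
im=np.zeros((598,800,3),np.uint8);im[:x.shape[0],:x.shape[1]]=x;im[:495,350:790]=y1
cv2.imwrite("pics/crop1.png",im)
E
```

```text
(no output)
```

View pics/crop1.png

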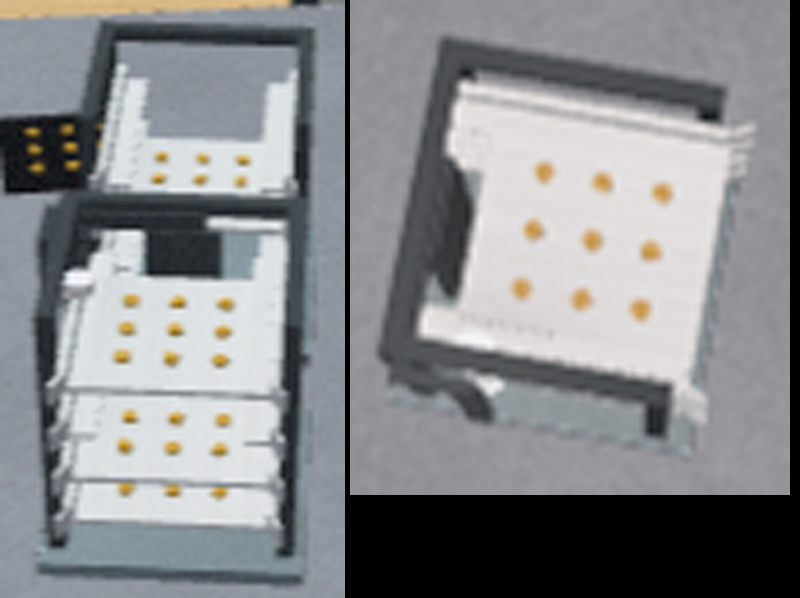

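```bash
cat >h.py <<'E'
import numpy as np,cv2
from bench import *
def ray(c,uv,z):
    M=c["mtx"];E=c["extrinsics"];d=np.array([(uv[0]-M[0,2])/M[0,0],-(uv[1]-M[1,2])/M[1,1],-1.])
    d=E[:3,:3]@d;o=E[:3,3];return o+d*(z-o[2])/d[2]
def proj(c,p):
    M=c["mtx"];E=c["extrinsics"];q=E[:3,:3].T@(np.asarray(p,float)-E[:3,3]);q=np.array([q[0],-q[1],-q[2]])
    u=M@q;return u[:2]/u[2]
E
python3 - <<'E'
from h import *
np.set_printoptions(precision=4,suppress=True)
s=camera("side");t=camera("top")
for n,c,uv,z in [("baseFL",s,(238.7,248.9),0),("baseFR",s,(295.2,251.1),0),("baseFR",t,(292.2,262.7),0),("baseRL?",t,(237.3,253.6),0),("topRR",t,(247.3,186.9),.195),("topRL",t,(235.8,245.1),.195)]:
    print(n,ray(c,uv,z))
from bench import *
print(cv2.imwrite("pics/topcrop2.png",cv2.resize(t["frame"][180:285,335:470,::-1],None,fx=5.7,fy=5.7,interpolation=cv2.INTER_CUBIC)))
E
```

```text
baseFL [0.4269 0.1707 0.    ]
baseFR [0.5924 0.1454 0.    ]
baseFR [0.4209 0.1624 0.    ]
baseRL? [0.4447 0.3312 0.    ]
topRR [0.6061 0.2912 0.195 ]
topRL [0.4485 0.3152 0.195 ]
True
```

View pics/topcrop2.png

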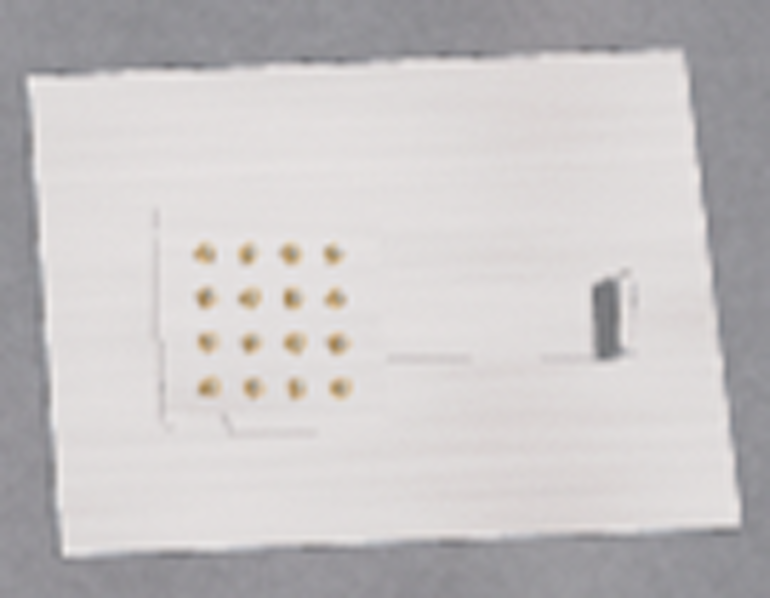

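```bash
cat >>h.py <<'E'
from scipy.spatial.transform import Rotation as R
np.set_printoptions(precision=4,suppress=True)
def tool():
    o=get_obs();w,x,y,z=o["eef_rot"];return o["eef_pos"],R.from_quat([x,y,z,w]).as_matrix()
def plan(p,yaw):
    """shift and turn in tool axes to put TCP at p, tool down, tool y at yaw deg"""
    P,T=tool();a=np.radians(yaw);y=np.array([np.cos(a),np.sin(a),0]);z=np.array([0,0,-1.]);G=np.c_[np.cross(y,z),y,z]
    return T.T@(np.asarray(p)-P),R.from_matrix(T.T@G).as_rotvec()
E
python3 - <<'E'
from h import *
t=camera("top");f=lambda u,v:(335+u/5.7,180+v/5.7)
H=ray(t,f(608,318),.057);pc=np.mean([ray(t,f(*q),.028) for q in [(205,254),(332,254),(208,388),(341,388)]],0)
fr=np.mean([ray(t,f(*q),.028) for q in [(205,254),(208,388)]],0);bk=np.mean([ray(t,f(*q),.028) for q in [(332,254),(341,388)]],0)
print(H,pc,np.degrees(np.arctan2(*(pc-H)[1::-1])),np.linalg.norm((pc-H)[:2]),np.degrees(np.arctan2(*(fr-bk)[1::-1])))
yaw=np.degrees(np.arctan2(*(pc-H)[1::-1]));print(plan([H[0],H[1],.25],yaw),plan([.507,.13,.33],81.4))
E
```

```text
[ 0.5064 -0.2751  0.057 ] [ 0.505  -0.1082  0.028 ] 90.4800384282276 0.16688902606309886 91.37259316798315
(array([-0.5672, -0.677 , -0.0261]), array([-0.    ,  0.    , -0.3282])) (array([-0.4404, -0.2922, -0.1061]), array([-0.    ,  0.    , -0.1697]))
```

```bash
python3 -m jog '[0,0,-0.06,0,0,0,0, 0,0,-0.106,0,0,0,0, -0.44,-0.29,-0.106,0,0,-0.17,0, -0.44,-0.29,-0.106,0,0,-0.17,0, -0.44,-0.29,-0.106,0,0,-0.17,0, -0.44,-0.29,-0.106,0,0,-0.17,0, -0.44,-0.29,-0.106,0,0,-0.17,0, -0.44,-0.29,-0.106,0,0,-0.17,0, -0.44,-0.29,-0.106,0,0,-0.17,0, -0.44,-0.29,-0.106,0,0,-0.17,0, -0.44,-0.29,-0.106,0,0,-0.17,0, -0.44,-0.29,-0.106,0,0,-0.17,0]'
python3 - <<'E'
from h import *
w=camera("wrist");cv2.imwrite("pics/w1.png",w["frame"][:,:,::-1]);print(w["extrinsics"],w["mtx"]);np.save("w1.npy",dict(mtx=w["mtx"],extrinsics=w["extrinsics"]),allow_pickle=True)
E
```

```text
time_s: 3.05
eef_pos: [0.5081, 0.1305, 0.3295]
eef_rot: [-0.0, 0.077, 0.997, -0.0]
wrist_force: [-0.7, -0.4, 0.6]
opening: 1.004
grasp_force: 0.0
[[ 0.1517 -0.9528 -0.2628  0.4412]
 [ 0.9884  0.1462  0.0406  0.1411]
 [-0.0003 -0.2659  0.964   0.4789]
 [ 0.      0.      0.      1.    ]] [[352.5163   0.     278.7757]
 [  0.     352.5163 202.068 ]
 [  0.       0.       1.    ]]
```

View pics/w1.png

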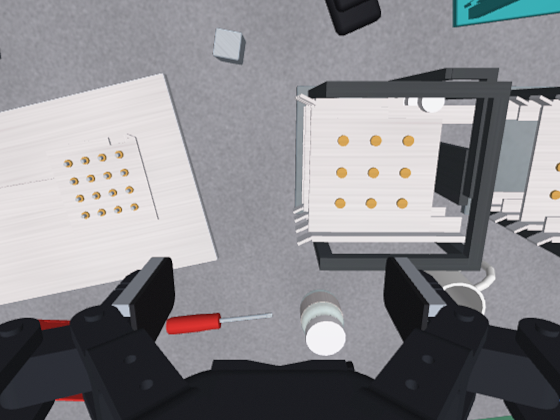

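```bash
python3 - <<'E'
import cv2
a=cv2.imread("pics/w1.png");cv2.imwrite("pics/w1c.png",cv2.resize(a[75:275,285:520],None,fx=3,fy=3,interpolation=cv2.INTER_CUBIC))
E
```

```text
(no output)
```

View pics/w1c.png

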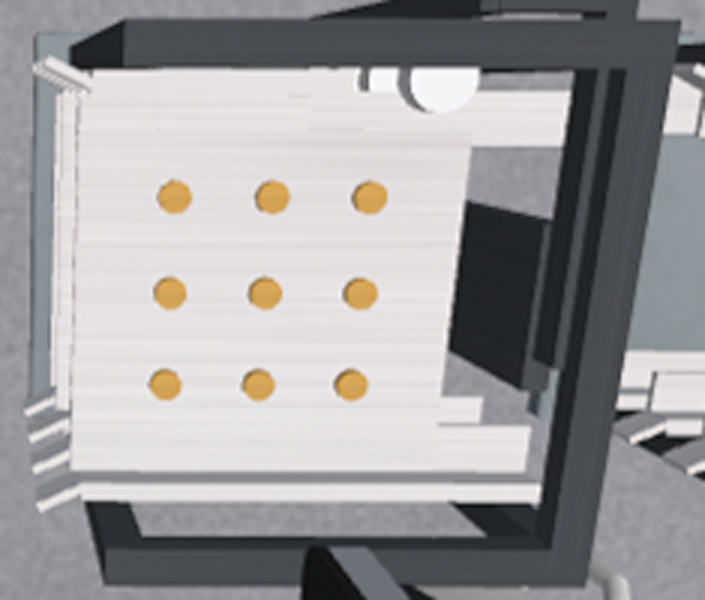

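```bash
python3 - <<'E'
from h import *
c=np.load("w1.npy",allow_pickle=True).item();f=lambda u,v,z:ray(c,(285+u/3,75+v/3),z)
L=f(90,88,.157);Rr=f(83,484,.157);B=f(541,484,.157)
d=(L-Rr);m=(L+Rr)/2;print("width",np.linalg.norm(d),"yaw",np.degrees(np.arctan2(d[1],d[0]))-90,"mouth",m,"flange len",np.linalg.norm(B-Rr),np.degrees(np.arctan2(*(B-Rr)[1::-1])))
a=f(680,22,.195);b=f(588,583,.195);d=a-b;print("frame w",np.linalg.norm(d),np.degrees(np.arctan2(d[1],d[0]))-90,"mid",(a+b)/2)
print("base front",f(35,35,0),f(30,385,0), f(35,35,.01))
# sheet4 pins centre z .149
p=[f(*q,.149) for q in [(174,197),(370,197),(165,384),(352,384)]];print("pins",np.mean(p,0))
t=f(42,508,.157),f(36,65,.157);print("flare tips",t,np.linalg.norm(t[0]-t[1]))
# tray in w1
P=[ray(c,q,.028) for q in [(69,163),(119,155),(86,215),(135,207)]];print("traypins",np.mean(P,0),np.degrees(np.arctan2(*((P[1]+P[3]-P[0]-P[2])[1::-1]))))
l=[ray(c,q,.019) for q in [(136,137),(158,219)]];print("lead",l,np.degrees(np.arctan2(*((l[1]-l[0])[1::-1]))))
E
```

```text
width 0.12382215656860189 yaw 81.78887854017833 mouth [0.5069 0.1637 0.157 ] flange len 0.14857804890478984 81.28117538292862
frame w 0.15639250545176805 81.4335923808382 mid [0.5292 0.3077 0.195 ]
base front [0.4224 0.1672 0.    ] [0.5771 0.1433 0.    ] [0.4227 0.1667 0.01  ]
pins [0.5161 0.2203 0.149 ]
flare tips (array([0.5745, 0.1406, 0.157 ]), array([0.4368, 0.1578, 0.157 ])) 0.13869245521393284
traypins [ 0.5069 -0.103   0.028 ] 90.48116013571374
lead [array([ 0.4528, -0.0469,  0.019 ]), array([ 0.5653, -0.0457,  0.019 ])] 0.5945437529532885
```

```bash
python3 - <<'E'
from h import *
print(plan([.507,-.279,.16],90.5))
E
```

```text
(array([-0.0618, -0.4061,  0.1695]), array([ 0.0002, -0.0008, -0.1604]))
```

```bash
python3 -m jog '[-0.062,-0.406,0.10,0,0,-0.16,0, -0.062,-0.406,0.17,0,0,-0.16,0, -0.062,-0.406,0.17,0,0,-0.16,0, -0.062,-0.406,0.17,0,0,-0.16,0, -0.062,-0.406,0.17,0,0,-0.16,0, -0.062,-0.406,0.17,0,0,-0.16,0, -0.062,-0.406,0.17,0,0,-0.16,0, -0.062,-0.406,0.17,0,0,-0.16,0, -0.062,-0.406,0.17,0,0,-0.16,0, -0.062,-0.406,0.17,0,0,-0.16,0]'
python3 - <<'E'
from h import *
w=camera("wrist");cv2.imwrite("pics/w2.png",w["frame"][:,:,::-1]);np.save("w2.npy",dict(mtx=w["mtx"],extrinsics=w["extrinsics"]),allow_pickle=True)
print([(d["xyz"],d["confidence"]) for d in spot_in(w,"tray_handle")])
E
```

```text
time_s: 4.35
eef_pos: [0.5088, -0.2767, 0.1609]
eef_rot: [0.001, -0.006, 1.0, -0.0]
wrist_force: [0.4, 0.1, -0.7]
opening: 0.998
grasp_force: 0.0
[([0.5094, -0.1315, 0.0214], 0.9)]
```

View pics/w2.png

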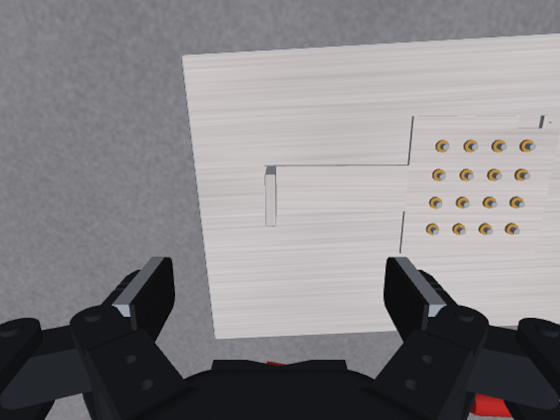

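```bash
python3 - <<'E'
from h import *
c=np.load("w2.npy",allow_pickle=True).item();f=lambda u,v,z:ray(c,(u,v),z)
H=f(270.7,200.5,.057);print("handle",H, "w",np.linalg.norm(f(270,175,.057)-f(271,226,.057)))
p=[f(*q,.028) for q in [(442,146),(528,146),(432,229.5),(512,229)]];m=np.mean(p,0);print("pins",m,np.degrees(np.arctan2(*((p[1]+p[3]-p[0]-p[2])[1::-1]))),np.linalg.norm((m-H)[:2]),np.degrees(np.arctan2(*((m-H)[1::-1]))))
print("trail edge",f(412,117,.019),f(401,252,.019),"tongue",f(270,165,.019),f(409,165,.019))
print(plan([H[0],H[1],.048],90.5))
E
```

```text
handle [ 0.51   -0.2824  0.057 ] w 0.03937447170849044
pins [ 0.5058 -0.1124  0.028 ] 90.95784457690472 0.17004172729602157 91.41211516504798
trail edge [ 0.4493 -0.1702  0.019 ] [ 0.5664 -0.1666  0.019 ] tongue [ 0.4897 -0.284   0.019 ] [ 0.4882 -0.1682  0.019 ]
(array([-0.001 , -0.0053,  0.113 ]), array([-0.0008,  0.0013,  0.0038]))
```

```bash
python3 -m jog '[0,-0.006,0.05,0,0,-0.01,0, 0,-0.006,0.09,0,0,-0.01,0, 0,-0.006,0.113,0,0,-0.01,0, 0,-0.006,0.113,0,0,-0.01,0, 0,-0.006,0.113,0,0,-0.01,1, 0,-0.006,0.113,0,0,-0.01,1, 0,-0.006,0.113,0,0,-0.01,1, 0,-0.006,0.113,0,0,-0.01,1, 0,-0.006,0.113,0,0,-0.01,1, 0,-0.006,0.113,0,0,-0.01,1, 0,-0.006,0.113,0,0,-0.01,1, 0,-0.006,0.113,0,0,-0.01,1]'
```

```text
time_s: 5.95
eef_pos: [0.5083, -0.2846, 0.0475]
eef_rot: [0.0, -0.01, 1.0, -0.0]
wrist_force: [-1.0, 0.9, 4.8]
opening: 0.05
grasp_force: 59.1
```

```bash
python3 -m jog '[0,0,-0.04,0,0,0,1, 0,0,-0.10,0,0,0,1, 0,0,-0.10,0,0,0,1, 0,0,-0.10,0,0,0,1]'
cat >pins.py <<'E'
from h import *
def pins(w,box=None):
    hsv=cv2.cvtColor(w["frame"],cv2.COLOR_RGB2HSV);m=cv2.inRange(hsv,(10,90,70),(30,255,255))
    n,_,s,c=cv2.connectedComponentsWithStats(m);return np.array([c[i] for i in range(1,n) if s[i,4]>15])
E
python3 - <<'E'
from pins import *
w=camera("wrist");cv2.imwrite("pics/w3.png",w["frame"][:,:,::-1]);np.save("w3.npy",dict(mtx=w["mtx"],extrinsics=w["extrinsics"]),allow_pickle=True)
q=pins(w);print(len(q));P,T=tool();z=P[2]-.0325+.013
X=np.array([T.T@(ray(w,u,z)-P) for u in q]);print(X[np.lexsort((X[:,1].round(2),))]*1000)
print(P,plan([.466,-.113,P[2]+.0],81.5))
E
```

```text
time_s: 6.45
eef_pos: [0.5078, -0.2843, 0.1465]
eef_rot: [-0.0, -0.01, 1.0, 0.0]
wrist_force: [-1.1, -0.4, -1.2]
opening: -0.001
grasp_force: 0.0
16
[[ 47.4147  74.4472  19.6863]
 [ 32.7174  74.8717  19.6631]
 [ 18.1054  75.1719  19.6399]
 [  3.3579  75.5482  19.6166]
 [ 47.6349  88.4459  19.7072]
 [ 33.0748  88.9213  19.6844]
 [ 18.2865  89.2538  19.6609]
 [  3.6684  89.6522  19.6379]
 [ 48.0394 102.6943  19.7288]
 [ 33.2318 103.0935  19.7055]
 [ 18.6711 103.421   19.6824]
 [  3.9366 103.7608  19.659 ]
 [ 48.2847 116.8141  19.75  ]
 [ 33.5875 117.189   19.7268]
 [ 18.875  117.5151  19.7034]
 [  4.2397 117.8725  19.6803]]
[ 0.5073 -0.2838  0.1456] (array([0.0378, 0.1716, 0.0003]), array([ 0.0013, -0.0017,  0.1685]))
```

View pics/w3.png

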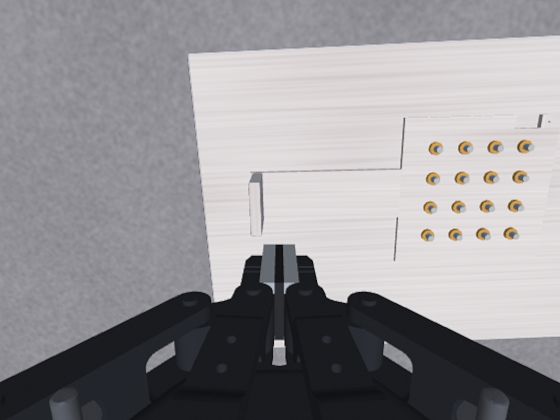

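```bash
python3 - <<'E'
from h import *
from pins import pins
c=np.load("w3.npy",allow_pickle=True).item();f=lambda u,v,z:ray(c,(u,v),z)
P,T=tool()
for n,p in [("top",f(257,205,.057)),("topends",f(256,181,.057)),("",f(257,235,.057)),("tip",f(279.5,262,P[2]-.025)),("tongue L",f(251,172,.019)),("trail",f(400,169,.019)),("tongueR/trail",f(397,218,.019))]: print(n,p,T.T@(p-P))
w=camera("wrist");q=pins(w);p=np.array([ray(w,u,.028) for u in q]);print(p.mean(0)); 
i=np.argsort(p[:,1]);print(p[i[-4:]].mean(0),p[i[:4]].mean(0))
# project TCP grasp etc
for o in [0,.006,.025]: print(o,proj(w,P+T[:,2]*o))
E
```

```text
top [ 0.5086 -0.2993  0.057 ] [-0.0011 -0.0156  0.0885]
topends [ 0.4913 -0.3     0.057 ] [ 0.0162 -0.016   0.0886]
 [ 0.5311 -0.2992  0.057 ] [-0.0236 -0.0159  0.0885]
tip [ 0.5222 -0.2832  0.1206] [-0.0149  0.0003  0.025 ]
tongue L [ 0.4922 -0.3064  0.019 ] [ 0.0153 -0.0224  0.1266]
trail [ 0.4873 -0.188   0.019 ] [0.0179 0.096  0.1267]
tongueR/trail [ 0.5282 -0.1859  0.019 ] [-0.023   0.0973  0.1267]
[ 0.5023 -0.1321  0.028 ]
[ 0.5009 -0.0987  0.028 ] [ 0.5037 -0.1655  0.028 ]
0 [277.9919 257.639 ]
0.006 [278.0175 252.3649]
0.025 [278.0879 237.8257]
```

```bash
python3 - <<'E'
from h import *
print(plan([.5086,-.2993,.0465],92.3))
E
python3 -m jog '[0,-0.0155,0,0,0,-0.02,0, 0,-0.0155,0,0,0,-0.02,0, 0,-0.0155,0,0,0,-0.02,0, 0,-0.0155,0,0,0,-0.02,0]'
python3 - <<'E'
from h import *
P,T=tool();w=camera("wrist");cv2.imwrite("pics/w4.png",w["frame"][:,:,::-1]);print(P,T[:,1])
g=cv2.cvtColor(w["frame"],cv2.COLOR_RGB2GRAY)
from pins import pins
p=np.array([ray(w,u,.028) for u in pins(w)]);i=np.argsort(p[:,1]);print(p.mean(0),p[i[-4:]].mean(0)-p[i[:4]].mean(0))
print(g[205,225:310])
E
```

```text
(array([-0.0014, -0.0159,  0.0985]), array([ 0.0021, -0.0023, -0.0199]))
time_s: 7.05
eef_pos: [0.5082, -0.2994, 0.1464]
eef_rot: [-0.0, -0.02, 1.0, 0.0]
wrist_force: [-0.2, -0.6, 0.1]
opening: 0.845
grasp_force: 0.0
[ 0.5082 -0.2994  0.1464] [-0.0402  0.9992  0.0008]
[ 0.5023 -0.1326  0.028 ] [-0.0028  0.0668  0.    ]
[197 197 197 197 197 197 197 198 197 197 198 198 198 197 198 198 198 199
 199 199 198 199 199 199 199 199 199 199 199 199 200 200 200 200 200 200
 200 200 200 200 201 200 201 201 207 177 182 192 195 198 196 194 192 194
 197 195 163 195 207 205 206 205 206 205 205 205 205 205 205 206 205 205
 205 205 205 205 205 205 206 204 204 204 205 205 204]
```

```bash
python3 -m jog '[0,-0.001,0.03,0,0,0,0, 0,-0.001,0.07,0,0,0,0, 0,-0.001,0.1,0,0,0,0, 0,-0.001,0.1,0,0,0,0]'; python3 -m jog '[0,0,0,0,0,0,0.8, 0,0,0,0,0,0,0.8, 0,0,0,0,0,0,0.8, 0,0,0,0,0,0,0.8, 0,0,0,0,0,0,0.8]'
python3 -m jog '[0,0,0,0,0,0,1, 0,0,0,0,0,0,1, 0,0,0,0,0,0,1]'
python3 - <<'E'
from h import *
from pins import pins
P,T=tool();w=camera("wrist");q=pins(w);cv2.imwrite("pics/w5.png",w["frame"][:,:,::-1]);print(P,len(q))
p=np.array([ray(w,u,.028) for u in q]);i=np.argsort(p[:,1]);print(p.mean(0),p[i[-4:]].mean(0)-p[i[:4]].mean(0))
E
```

```text
time_s: 7.6
eef_pos: [0.5066, -0.2991, 0.0444]
eef_rot: [-0.002, -0.02, 1.0, 0.002]
wrist_force: [-0.6, 0.7, 0.2]
opening: 0.997
grasp_force: 0.0
time_s: 8.22
eef_pos: [0.5085, -0.301, 0.0471]
eef_rot: [0.0, -0.02, 1.0, -0.0]
wrist_force: [0.0, -0.2, -0.2]
opening: 0.197
grasp_force: 0.0
time_s: 8.6
eef_pos: [0.5085, -0.301, 0.0471]
eef_rot: [0.0, -0.02, 1.0, -0.0]
wrist_force: [-1.0, 1.0, 4.1]
opening: 0.056
grasp_force: 59.0
[ 0.5085 -0.301   0.0471] 4
[ 0.5028 -0.1682  0.028 ] [0. 0. 0.]
```

```bash
python3 -m jog '[0,0,-0.002,0,0,0,1, 0,0,-0.004,0,0,0,1, 0,0,-0.006,0,0,0,1, 0,0,-0.008,0,0,0,1]'
python3 - <<'E'
from h import *
from pins import pins
P,T=tool();w=camera("wrist");q=pins(w);cv2.imwrite("pics/w6.png",w["frame"][:,:,::-1]);print(P,q,get_obs()["torque"])
print(pins({"frame":cv2.imread("pics/w5.png")[:,:,::-1].copy()}))
E
```

```text
time_s: 9.15
eef_pos: [0.5083, -0.3008, 0.0548]
eef_rot: [-0.0, -0.02, 1.0, 0.0]
wrist_force: [0.1, 0.7, -1.1]
opening: 0.054
grasp_force: 58.7
[ 0.5083 -0.3008  0.0548] [[542.5205 174.3059]
 [533.8392 217.7538]
 [525.8817 258.4731]
 [558.5    259.25  ]
 [554.4806 296.5891]
 [518.1552 296.7126]] [0.0654 0.0188 0.0516]
[[550.2133 176.2986]
 [542.3255 220.3113]
 [533.9045 261.7839]
 [525.9833 300.6722]]
```

```bash
python3 -m jog '[0,0,-0.004,0,0,0,1, 0,0,-0.008,0,0,0,1, 0,0,-0.012,0,0,0,1, 0,0,-0.012,0,0,0,1]'
python3 - <<'E'
from h import *
from pins import pins
P,T=tool();w=camera("wrist");q=pins(w);cv2.imwrite("pics/w7.png",w["frame"][:,:,::-1]);print(P,q,get_obs()["torque"])
E
```

```text
time_s: 9.7
eef_pos: [0.5087, -0.3013, 0.0675]
eef_rot: [0.0, -0.02, 1.0, -0.0]
wrist_force: [0.3, 0.3, -0.8]
opening: 0.052
grasp_force: 59.2
[ 0.5087 -0.3013  0.0675] [[528.7727 171.7525]
 [555.6875 213.3661]
 [520.8804 213.6467]
 [549.8188 251.7312]
 [513.3588 252.9765]
 [506.5597 289.9371]
 [542.4438 288.425 ]] [-0.2308 -0.0376 -0.014 ]
```

```bash
python3 - <<'E'
from h import *
s=camera("side");P,T=tool();u=proj(s,P).astype(int);print(u)
a=cv2.imread("pics/w7.png")[150:420,180:560];b=s["frame"][u[1]-45:u[1]+30,u[0]-40:u[0]+40,::-1]
im=np.zeros((600,800,3),np.uint8);im[:325,:456]=cv2.resize(a,(456,325));im[:315,460:796]=cv2.resize(b,(336,315),interpolation=cv2.INTER_CUBIC)
cv2.imwrite("pics/mix.png",im[:330])
E
```

```text
[284 378]
```

View pics/mix.png

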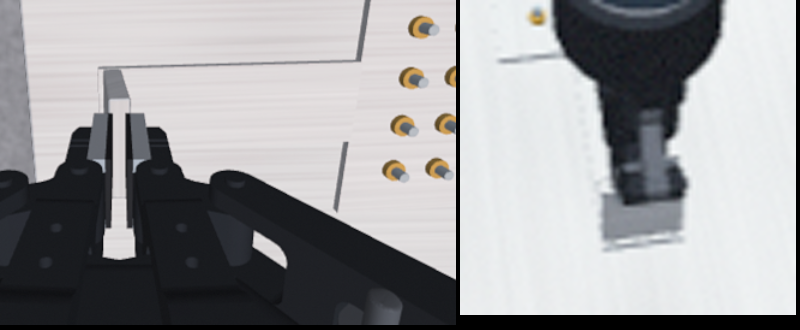

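```bash
python3 - <<'E'
from h import *
from pins import pins
P,T=tool();w=camera("wrist");q=pins(w)
for z in (.028,.034,.04): print(z,np.array([ray(w,u,z) for u in q])[[0,2,4,5]])
M=w["mtx"];f=cv2.imread("pics/w7.png")
# handle left face corners in w7: px approx from mix crop (scale 1.2)
s=380/456
for u,v in [(99,67),(362,60),(104,69),(121,69),(110,98),(130,98)]: 
    uv=(180+u*s,150+v*s);print(uv,[ray(w,uv,z).round(4) for z in (.019,.039,.057,.077)])
E
```

```text
0.028 [[ 0.4703 -0.1668  0.028 ]
 [ 0.4932 -0.1463  0.028 ]
 [ 0.518  -0.1647  0.028 ]
 [ 0.5398 -0.1425  0.028 ]]
0.034 [[ 0.4694 -0.1711  0.034 ]
 [ 0.4916 -0.1513  0.034 ]
 [ 0.5155 -0.1691  0.034 ]
 [ 0.5367 -0.1476  0.034 ]]
0.04 [[ 0.4684 -0.1755  0.04  ]
 [ 0.4899 -0.1563  0.04  ]
 [ 0.513  -0.1735  0.04  ]
 [ 0.5335 -0.1527  0.04  ]]
(262.5, 205.83333333333334) [array([ 0.498 , -0.3108,  0.019 ]), array([ 0.4922, -0.3101,  0.039 ]), array([ 0.487 , -0.3094,  0.057 ]), array([ 0.4812, -0.3087,  0.077 ])]
(481.6666666666667, 200.0) [array([ 0.4892, -0.1839,  0.019 ]), array([ 0.4843, -0.196 ,  0.039 ]), array([ 0.4799, -0.2069,  0.057 ]), array([ 0.475 , -0.2191,  0.077 ])]
(266.6666666666667, 207.5) [array([ 0.4989, -0.3084,  0.019 ]), array([ 0.493 , -0.3079,  0.039 ]), array([ 0.4877, -0.3074,  0.057 ]), array([ 0.4818, -0.307 ,  0.077 ])]
(280.83333333333337, 207.5) [array([ 0.4986, -0.3001,  0.019 ]), array([ 0.4927, -0.3005,  0.039 ]), array([ 0.4874, -0.3008,  0.057 ]), array([ 0.4816, -0.3011,  0.077 ])]
(271.6666666666667, 231.66666666666669) [array([ 0.5138, -0.3049,  0.019 ]), array([ 0.5064, -0.3048,  0.039 ]), array([ 0.4997, -0.3047,  0.057 ]), array([ 0.4923, -0.3045,  0.077 ])]
(288.33333333333337, 231.66666666666669) [array([ 0.5134, -0.295 ,  0.019 ]), array([ 0.506 , -0.2959,  0.039 ]), array([ 0.4994, -0.2967,  0.057 ]), array([ 0.492 , -0.2975,  0.077 ])]
```

```bash
python3 -m jog '[0,0,-0.004,0,0,0,1, 0,0,-0.008,0,0,0,1, 0,0,-0.012,0,0,0,1, 0,0,-0.012,0,0,0,1]'
python3 - <<'E'
from h import *
from pins import pins
o=get_obs();w=camera("wrist");q=pins(w);print(len(q),o["torque"],q[np.lexsort((q[:,0],))][:4])
E
python3 -m jog '[0,0,-0.004,0,0,0,1, 0,0,-0.008,0,0,0,1, 0,0,-0.012,0,0,0,1, 0,0,-0.012,0,0,0,1]'
python3 - <<'E'
from h import *
from pins import pins
o=get_obs();w=camera("wrist");q=pins(w);print(len(q),o["torque"],q[np.lexsort((q[:,0],))][:4])
E
```

```text
time_s: 10.35
eef_pos: [0.5087, -0.3013, 0.0794]
eef_rot: [0.0, -0.02, 1.0, -0.0]
wrist_force: [-0.6, 0.2, -1.8]
opening: 0.053
grasp_force: 60.0
9 [-0.2344 -0.0532  0.0419] [[495.0828 284.469 ]
 [501.4967 248.4444]
 [508.3293 210.1856]
 [515.5419 169.419 ]]
time_s: 10.9
eef_pos: [0.5087, -0.3012, 0.0914]
eef_rot: [0.0, -0.02, 1.0, -0.0]
wrist_force: [-0.4, 0.0, -2.0]
opening: 0.053
grasp_force: 61.2
11 [-0.2813  0.0117 -0.0504] [[483.7803 279.1136]
 [489.6043 243.964 ]
 [496.0719 206.8235]
 [502.7546 167.4417]]
```

```bash
cat >>pins.py <<'E'
def traypose(w):
    """pose of pin grid (x fwd, y left, z up; origin centre of the rear pin row, pin tops)"""
    q=pins(w);k=.02227
    c=q[np.argsort(q[:,0])]
    # pair pixels with grid by a rough flat-tray guess
    r=c[:4];r=r[np.argsort(r[:,1])]          # rear row, left to right side
    H=[];U=[]
    step=(r[3]-r[0])/3; fwd=np.array([-step[1]*-1,step[0]*-1]); fwd=np.array([step[1],-step[0]])
    for u in q:
        b=np.linalg.solve(np.c_[fwd,step],u-r[0]);i,j=int(round(b[0]*1.0)),int(round(b[1]))
        if 0<=i<4 and 0<=j<4: H.append([i*k,(1.5-j)*k,0]);U.append(u)
    ok,rv,tv=cv2.solvePnP(np.array(H),np.array(U),w["mtx"],None,flags=cv2.SOLVEPNP_ITERATIVE)
    e=cv2.projectPoints(np.array(H),rv,tv,w["mtx"],None)[0][:,0]-U
    F=np.diag([1,-1,-1.]);Rw=w["extrinsics"][:3,:3]@F@cv2.Rodrigues(rv)[0];p=w["extrinsics"][:3,:3]@F@tv[:,0]+w["extrinsics"][:3,3]
    return len(U),abs(e).max(),p,Rw,np.degrees([np.arctan2(Rw[1,0],Rw[0,0]),np.arcsin(Rw[2,0]),np.arcsin(Rw[2,1])])
E
python3 - <<'E'
from pins import *
w=camera("wrist");print(traypose(w));print(tool()[0])
P,T=tool();E=w["extrinsics"];print(proj(w,[.4703,-.1668,.028]))
E
```

```text
(11, np.float64(1.9087653843151884), array([ 0.5024, -0.1783,  0.0499]), array([[-0.0166, -0.9992, -0.0376],
       [ 0.9728, -0.0248,  0.2304],
       [-0.2311, -0.0328,  0.9724]]), array([ 90.9772, -13.3616,  -1.8775]))
[ 0.5084 -0.301   0.091 ]
[501.6928 164.516 ]
```

```bash
python3 - <<'E'
from pins import *
w=camera("wrist");q=pins(w)
for z in (.028,.035,.045,.055):
    p=np.array([ray(w,u,z) for u in q]);i=np.argsort(q[:,0])[:4];r=p[i][np.argsort(p[i][:,0])];print(z,np.linalg.norm(np.diff(r,axis=0),axis=1),r[:,1].mean())
    j=np.argsort(q[:,0])[4:8];r2=p[j][np.argsort(p[j][:,0])];print("   row2",np.linalg.norm(np.diff(r2,axis=0),axis=1),r2[:,1].mean()-r[:,1].mean())
s=camera("side")
cv2.imwrite("pics/s2.png",s["frame"][:,:,::-1]);t=camera("top")
im=np.zeros((600,800,3),np.uint8);im[:420,:400]=cv2.resize(s["frame"][270:410,215:348,::-1],(400,420),interpolation=cv2.INTER_CUBIC)
im[:420,400:]=cv2.resize(t["frame"][180:280,345:445,::-1],(400,420),interpolation=cv2.INTER_CUBIC)
cv2.imwrite("pics/mix2.png",im[:420])
E
```

```text
0.028 [0.025  0.0251 0.0249] -0.16392461144373582
   row2 [0.0245 0.0246 0.0244] 0.020194594641604918
0.035 [0.0241 0.0243 0.0241] -0.16852384049050378
   row2 [0.0237 0.0238 0.0236] 0.01952880752483288
0.045 [0.023  0.0231 0.0229] -0.17509416770017225
   row2 [0.0226 0.0226 0.0225] 0.018577683072301343
0.055 [0.0218 0.0219 0.0217] -0.18166449490984077
   row2 [0.0214 0.0215 0.0213] 0.017626558619769833
```

```bash
cat >>pins.py <<'E'
def rows(w,pitch=.0232):
    """camera-frame depth per pin row from lateral spacing -> world points of row centres"""
    q=pins(w);q=q[np.argsort(q[:,0])];out=[]
    M=w["mtx"];E=w["extrinsics"]
    for k in range(len(q)//4):
        r=q[4*k:4*k+4];r=r[np.argsort(r[:,1])]
        if np.ptp(r[:,1])<50: break
        lo,hi=0.,.4
        from scipy.optimize import brentq
        g=lambda z:np.linalg.norm(ray(w,r[0],z)-ray(w,r[3],z))-3*pitch
        z=brentq(g,-.1,E[2,3]-.05);out.append((ray(w,r[0],z)+ray(w,r[3],z))/2)
    return np.array(out)
E
for i in 1 2; do python3 -m jog '[0,0,-0.004,0,0,0,1, 0,0,-0.008,0,0,0,1, 0,0,-0.012,0,0,0,1, 0,0,-0.012,0,0,0,1]'
python3 - <<'E'
from pins import *
o=get_obs();w=camera("wrist");print(o["torque"]);print(rows(w),pins(w)[:,0].min())
E
done
```

```text
time_s: 11.65
eef_pos: [0.5087, -0.3012, 0.1035]
eef_rot: [0.0, -0.02, 1.0, -0.0]
wrist_force: [0.6, 0.6, -2.6]
opening: 0.05
grasp_force: 61.9
[-0.2426 -0.0036  0.0023]
[[ 0.505  -0.175   0.0541]
 [ 0.504  -0.1533  0.05  ]] 481.2403100775194
time_s: 12.2
eef_pos: [0.5087, -0.3012, 0.1155]
eef_rot: [0.0, -0.02, 1.0, -0.0]
wrist_force: [-0.4, -0.1, -2.5]
opening: 0.052
grasp_force: 62.1
[-0.2479 -0.008   0.0117]
[[ 0.505  -0.175   0.066 ]
 [ 0.5041 -0.1529  0.0612]] 481.15748031496065
```

```bash
python3 -m jog '[0,0,-0.01,-0.03,0,0,1, 0,0,-0.02,-0.07,0,0,1, 0,0,-0.03,-0.11,0,0,1, 0,0,-0.04,-0.15,0,0,1, 0,0,-0.04,-0.19,0,0,1, 0,0,-0.04,-0.2,0,0,1, 0,0,-0.04,-0.2,0,0,1]'
python3 - <<'E'
from pins import *
o=get_obs();w=camera("wrist");print(o["torque"]);r=rows(w);print(r,len(pins(w)));print(traypose(w)[1:])
for z in (.13,.135,.14,.145):
  p=np.array([ray(w,u,z) for u in pins(w)]);print(z,p[:,1].min())
E
```

```text
time_s: 13.12
eef_pos: [0.5081, -0.3008, 0.1541]
eef_rot: [-0.002, -0.02, 0.995, 0.1]
wrist_force: [-0.5, -0.7, 0.1]
opening: 0.004
grasp_force: 0.0
[-0.0912  0.02   -0.0375]
[[ 0.5038 -0.1606  0.0278]
 [ 0.5026 -0.1387  0.028 ]
 [ 0.5012 -0.1166  0.0285]
 [ 0.5001 -0.0942  0.0283]] 16
(np.float64(16.73190537775423), array([ 0.5022, -0.164 ,  0.0334]), array([[-0.0575, -0.9927, -0.1063],
       [ 0.9981, -0.0549, -0.0276],
       [ 0.0216, -0.1077,  0.9939]]), array([93.298 ,  1.2369, -6.1826]))
0.13 -0.22661392480635634
0.135 -0.2297359272531566
0.14 -0.2328579296999569
0.145 -0.23597993214675714
```

```bash
python3 - <<'E'
from pins import *
P,T=tool();w=camera("wrist")
for x in (.011,-.011):
  for z in (-.02,-.01,0,.006,.012,.018,.025,.03): print(x,z,proj(w,P+T@np.array([x,0,z])).round(0))
f=w["frame"][215:345,225:335];
im=np.zeros((480,800,3),np.uint8);im[:473,:400]=cv2.resize(f[:,:,::-1],(400,473),interpolation=cv2.INTER_CUBIC)
im[:420,400:]=cv2.imread("pics/mix2.png")[:,:400]
cv2.imwrite("pics/tip.png",im)
E
```

```text
0.011 -0.02 [278. 253.]
0.011 -0.01 [278. 244.]
0.011 0 [278. 235.]
0.011 0.006 [278. 231.]
0.011 0.012 [278. 226.]
0.011 0.018 [278. 222.]
0.011 0.025 [278. 218.]
0.011 0.03 [278. 215.]
-0.011 -0.02 [278. 302.]
-0.011 -0.01 [278. 290.]
-0.011 0 [278. 279.]
-0.011 0.006 [278. 273.]
-0.011 0.012 [278. 268.]
-0.011 0.018 [278. 263.]
-0.011 0.025 [278. 257.]
-0.011 0.03 [278. 253.]
```

View pics/tip.png

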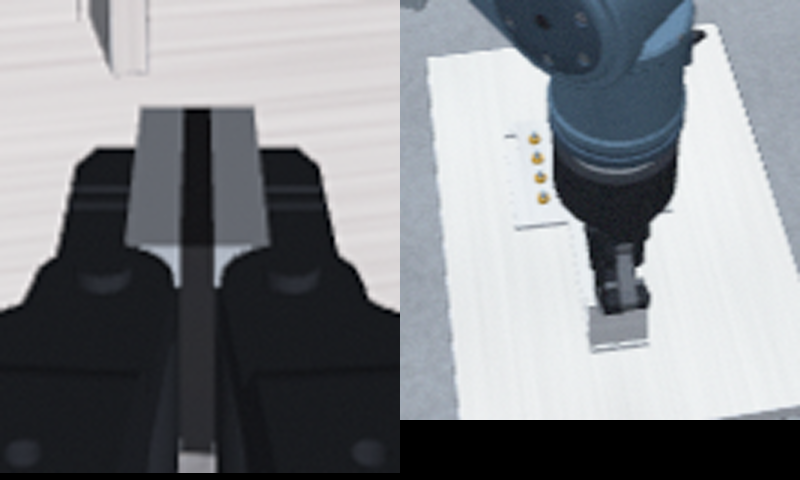

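```bash
python3 - <<'E'
from pins import *
s=camera("side")
P=np.array([.5084,-.301,.091])
for dz in (0,-.006,-.012,-.018,-.025): print(dz,proj(s,P+[0,-.004,dz]).round(1),proj(s,P+[0,-.015,dz]).round(1))
for z in (.03,.04,.05,.06,.065): print(z,proj(s,[.508,-.309,z]).round(1))
o=get_obs();print(o["eef_pos"])
# current tip in side view
f=s["frame"];u=proj(s,o["eef_pos"]);print(u)
g=cv2.cvtColor(f,cv2.COLOR_RGB2GRAY);print(g[int(u[1])-30:int(u[1])+30,int(round(u[0]))-3:int(round(u[0]))+4:3].T)
E
```

```text
0 [284.3 374. ] [285. 379.]
-0.006 [284.3 375.7] [284.9 380.7]
-0.012 [284.2 377.4] [284.9 382.4]
-0.018 [284.2 379. ] [284.8 384. ]
-0.025 [284.2 381. ] [284.8 386. ]
0.03 [283.9 392.4]
0.04 [284.  389.8]
0.05 [284.1 387.1]
0.06 [284.1 384.4]
0.065 [284.2 383.1]
[ 0.5083 -0.3005  0.1546]
[284.4795 353.0777]
[[ 52  53  51  47  29  31  31  25  25  29  24  26  29  26  30  30  29  28
   31  25  32  35  27  32  36  60  67 110 102  96  88  87 168 224 239 240
  239 239 238 240 239 239 240 239 239 238 240 238 240 239 240 240 239 238
  240 237 233 232 215 148]
 [ 50  51  53  51  50  27  27  30  27  30  30  28  27  32  29  28  24  30
   36  31  37  28  29  34  29  40  36  38  40  44  45  53  76  57  37  32
   34 109 116 196 215 239 240 240 239 240 239 239 239 239 239 238 239 238
  217 232 233 234 138 138]
 [ 53  52  56  51  52  37  24  30  32  23  34  30  26  26  30  29  30  25
   31  37  35  32  35  40  42  34  33  49  54  51  54  99 109  82  50  44
   49  55  51  54  47  41  30 190 237 237 239 239 238 239 239 239 240 239
  236 233 233 233 148 140]]
```

```bash
python3 - <<'E'
from h import *
print(plan([.5115,-.297,.12],93.2))
E
```

```text
(array([-0.0034, -0.0035,  0.0345]), array([ 0.2002,  0.0011, -0.0153]))
```

```bash
python3 -m jog '[-0.003,-0.003,0.02,0.1,0,-0.01,0, -0.003,-0.003,0.034,0.2,0,-0.015,0, -0.003,-0.003,0.034,0.2,0,-0.015,0, -0.003,-0.003,0.034,0.2,0,-0.015,0.5, -0.003,-0.003,0.034,0.2,0,-0.015,0.7, -0.003,-0.003,0.034,0.2,0,-0.015,0.7]'
python3 - <<'E'
from pins import *
P,T=tool();w=camera("wrist");print(P,T[:,1],get_obs()["opening"]);
for pz in (.028,):
  p=np.array([ray(w,u,pz) for u in pins(w)]);i=np.argsort(p[:,1]);print(len(p),p.mean(0),p[i[-4:]].mean(0)-p[i[:4]].mean(0))
g=cv2.cvtColor(w["frame"],cv2.COLOR_RGB2GRAY)
for z in (.057,):print([proj(w,[.5115+dx,-.297,z]).round(0) for dx in (-.02,0,.02)])
for r in (185,195,205,215): print(r,g[r,235:310])
E
```

```text
time_s: 14.02
eef_pos: [0.5114, -0.298, 0.1214]
eef_rot: [0.001, -0.027, 1.0, -0.0]
wrist_force: [-0.3, 0.7, 0.5]
opening: 0.299
grasp_force: 0.0
[ 0.5114 -0.298   0.1214] [-0.054   0.9985 -0.0002] 0.29786769567020777
14 [ 0.5054 -0.1318  0.028 ] [0.0202 0.0561 0.    ]
[array([281., 185.]), array([280., 215.]), array([278., 244.])]
185 [212 213 213 213 213 212 213 212 213 213 213 214 213 214 214 213 213 213
 213 213 214 214 214 214 214 214 214 215 214 214 214 215 214 215 214 215
 215 215 215 215 219 223 182 129 122 125 126 126 127 127 127 127 127 124
 154 210 221 220 219 220 220 220 220 219 220 220 220 220 220 220 220 220
 220 220 220]
195 [212 212 212 213 213 213 213 213 213 213 214 214 214 215 214 214 215 215
 215 215 215 215 215 216 215 216 215 215 216 217 217 217 217 218 217 217
 218 218 218 218 217 218 171 184 205 210 210 211 210 208 208 210 210 212
 194 209 216 216 215 216 215 216 216 216 216 216 217 217 217 217 217 217
 217 217 217]
205 [213 213 214 214 214 214 214 215 215 215 214 214 215 215 214 215 215 216
 216 216 216 215 216 215 216 216 216 217 217 217 217 217 216 217 217 217
 217 217 217 217 221 225 173 183 206 210 212 212 210 208 208 210 210 212
 189 213 221 220 220 220 220 220 220 219 219 220 219 219 219 220 219 219
 219 219 219]
215 [213 213 214 214 213 214 214 214 214 214 214 214 214 215 215 215 215 215
 215 215 215 216 216 215 216 215 215 216 216 216 216 216 216 217 217 217
 217 217 217 217 216 218 186 187 205 210 212 213 210 208 209 210 212 213
 194 210 217 216 216 215 216 215 216 216 216 216 217 216 216 216 216 216
 217 216 216]
```

```bash
python3 -m jog '[-0.003,0.003,0,0,0,0,0.7, -0.003,0.003,0.03,0,0,0,0.7, -0.003,0.003,0.06,0,0,0,0.7, -0.003,0.003,0.075,0,0,0,0.7, -0.003,0.003,0.075,0,0,0,0.7]'; python3 -m jog '[0,0,0.003,0,0,0,0.7, 0,0,0.006,0,0,0,0.7, 0,0,0.009,0,0,0,0.7, 0,0,0.009,0,0,0,0.7]'
python3 -m jog '[0,0,0.002,0,0,0,0.7, 0,0,0.004,0,0,0,0.7, 0,0,0.006,0,0,0,0.7, 0,0,0.006,0,0,0,0.7]'
```

```text
time_s: 14.7
eef_pos: [0.5136, -0.2933, 0.045]
eef_rot: [-0.0, -0.028, 1.0, 0.001]
wrist_force: [0.5, 0.2, 0.7]
opening: 0.299
grasp_force: 0.0
time_s: 15.2
eef_pos: [0.5141, -0.2938, 0.0369]
eef_rot: [0.001, -0.028, 1.0, 0.0]
wrist_force: [-0.1, 0.5, 0.2]
opening: 0.298
grasp_force: 0.0
time_s: 15.7
eef_pos: [0.5141, -0.2937, 0.0307]
eef_rot: [0.001, -0.028, 1.0, 0.0]
wrist_force: [-0.5, 0.2, -0.3]
opening: 0.299
grasp_force: 0.0
```

```bash
python3 -m jog '[0,0,0.002,0,0,0,0.7, 0,0,0.004,0,0,0,0.7, 0,0,0.006,0,0,0,0.7, 0,0,0.006,0,0,0,0.7]'
python3 -m jog '[0,0,0.002,0,0,0,0.7, 0,0,0.004,0,0,0,0.7, 0,0,0.005,0,0,0,0.7]'
```

```text
time_s: 16.2
eef_pos: [0.5141, -0.2937, 0.0247]
eef_rot: [0.001, -0.028, 1.0, 0.0]
wrist_force: [0.9, 0.1, -0.2]
opening: 0.304
grasp_force: 0.0
time_s: 16.58
eef_pos: [0.5141, -0.2938, 0.0198]
eef_rot: [0.001, -0.028, 1.0, 0.0]
wrist_force: [-0.3, 0.2, 0.3]
opening: 0.301
grasp_force: 0.0
```

```bash
python3 -m jog '[0,0,0.002,0,0,0,0.7, 0,0,0.004,0,0,0,0.7, 0,0,0.005,0,0,0,0.7, 0,0,0.005,0,0,0,1, 0,0,0.005,0,0,0,1, 0,0,0.005,0,0,0,1, 0,0,0.005,0,0,0,1]'
python3 -m jog '[0,0,-0.002,0,0,0,1, 0,0,-0.004,0,0,0,1, 0,0,-0.007,0,0,0,1, 0,0,-0.01,0,0,0,1, 0,0,-0.01,0,0,0,1]'
python3 - <<'E'
from pins import *
w=camera("wrist");print(get_obs()["torque"]);print(rows(w),pins(w)[:,0].min())
E
```

```text
time_s: 17.45
eef_pos: [0.5143, -0.294, 0.015]
eef_rot: [0.001, -0.028, 1.0, -0.0]
wrist_force: [-0.4, 0.4, 0.4]
opening: 0.082
grasp_force: 58.6
time_s: 18.08
eef_pos: [0.5144, -0.294, 0.0254]
eef_rot: [0.001, -0.028, 1.0, -0.0]
wrist_force: [0.6, -0.4, -2.1]
opening: 0.085
grasp_force: 58.4
[-0.2999  0.0052  0.0042]Traceback (most recent call last):
  File "<stdin>", line 2, in <module>
  File "pins.py", line 22, in rows
    q=pins(w);q=q[np.argsort(q[:,0])];out=[]
                             ~^^^^^
IndexError: too many indices for array: array is 1-dimensional, but 2 were indexed
```

```bash
python3 -m jog '[0,0,-0.015,0,0,0,1, 0,0,-0.035,0,0,0,1, 0,0,-0.055,0,0,0,1, 0,0,-0.075,0,0,0,1, 0,0,-0.091,0,0,0,1, 0,0,-0.091,0,0,0,1]'
python3 - <<'E'
from pins import *
print(plan([.4655,-.1132,.116],81.5))
E
```

```text
time_s: 18.88
eef_pos: [0.5151, -0.2947, 0.118]
eef_rot: [0.002, -0.028, 1.0, -0.001]
wrist_force: [0.4, -0.5, -2.6]
opening: 0.084
grasp_force: 58.8
(array([0.0395, 0.1839, 0.0014]), array([-0.0021,  0.0043,  0.2035]))
```

```bash
python3 -m jog '[0.003,0.015,0,0,0,0.02,1, 0.009,0.045,0,0,0,0.05,1, 0.016,0.075,0,0,0,0.08,1, 0.023,0.105,0,0,0,0.11,1, 0.029,0.135,0,0,0,0.15,1, 0.035,0.165,0,0,0,0.18,1, 0.039,0.184,0,0,0,0.203,1, 0.039,0.184,0,0,0,0.203,1, 0.039,0.184,0,0,0,0.203,1]'
python3 - <<'E'
from pins import *
P,T=tool();print(P,T[:,1],np.degrees(np.arctan2(T[1,1],T[0,1])))
t=camera("top");q=pins(t);n=lambda z:np.array([ray(t,u,z) for u in q])
a=n(.129);print(a[np.lexsort((a[:,1],))])
b=n(.149);print(b[b[:,1]>.15])
E
```

```text
time_s: 20.0
eef_pos: [0.4647, -0.1121, 0.1155]
eef_rot: [0.0, 0.074, 0.997, 0.0]
wrist_force: [0.7, -0.4, -2.1]
opening: 0.085
grasp_force: 58.9
[ 0.4647 -0.1121  0.1155] [0.147  0.9891 0.0003] 81.5476422027255
[[ 0.8245 -0.5264  0.129 ]
 [ 0.2967 -0.2851  0.129 ]
 [ 0.4241  0.6172  0.129 ]
 [ 0.4513  0.6185  0.129 ]
 [ 0.423   0.6444  0.129 ]
 [ 0.4779  0.6472  0.129 ]
 [ 0.4493  0.6724  0.129 ]]
[[0.4753 0.6394 0.149 ]
 [0.4471 0.6642 0.149 ]
 [0.4491 0.6112 0.149 ]
 [0.4213 0.6367 0.149 ]
 [0.4223 0.61   0.149 ]]
```

```bash
sed -i 's/s\[i,4\]>15/s[i,4]>A/; s/def pins(w,box=None)/def pins(w,A=15)/; s/(10,90,70)/(8,70,60)/' pins.py
cat >rel.py <<'E'
from pins import *
P,T=tool();t=camera("top");q=pins(t,3)
def box(z,y0,y1):
    p=np.array([ray(t,u,z) for u in q]);k=(p[:,0]>.40)&(p[:,0]<.62)&(p[:,1]>y0)&(p[:,1]<y1);return p[k]
a=box(P[2]+.013,P[1]+.1,P[1]+.24);b=box(.149,.17,.29)
yaw=np.radians(81.5);X=np.array([np.cos(yaw),np.sin(yaw)]);Y=np.array([-X[1],X[0]])
print("TCP",P,"n",len(a),len(b))
O=np.array([.5165,.228])
for n,p in (("tray",a),("sheet",b)):
    r=np.c_[(p[:,:2]-O)@X,(p[:,:2]-O)@Y];m=r.mean(0);k=np.sort(r[:,0]);print(n,"rack-frame mean",m,"range",np.ptp(r,axis=0))
    d=r-m;M=d.T@d;g=r[np.argsort(r[:,1])]
    # yaw from grouping into lateral lines
    h=len(r);j=int(round(h**.5))
    if j*j==h:
        s=[np.polyfit(g[i*j:(i+1)*j,0],g[i*j:(i+1)*j,1],1)[0] for i in range(j)];print("  yaw rel deg",np.degrees(np.mean(s)))
E
python3 rel.py
```

```text
TCP [ 0.4649 -0.1126  0.1157] n 12 9
tray rack-frame mean [-0.176   0.0011] range [0.0701 0.0716]
sheet rack-frame mean [-0.0087 -0.0012] range [0.0605 0.0605]
  yaw rel deg -0.6576879814548416
```

```bash
cat >>rel.py <<'E'
r=np.c_[(a[:,:2]-O)@X,(a[:,:2]-O)@Y]*1000;print(r[np.argsort(r[:,0])].round(1).tolist())
E
python3 rel.py
```

```text
TCP [ 0.465  -0.1127  0.1157] n 11 9
tray rack-frame mean [-0.1718  0.008 ] range [0.0702 0.0721]
sheet rack-frame mean [-0.0087 -0.0012] range [0.0605 0.0605]
  yaw rel deg -0.6784523479695935
[[-203.6, 37.9], [-202.8, -8.5], [-202.7, -33.0], [-181.1, 14.0], [-180.7, 39.0], [-179.4, -10.1], [-158.9, -33.1], [-157.2, 15.1], [-156.7, 38.2], [-133.7, -9.4], [-133.4, 37.6]]
```

```bash
cat >pose.py <<'E'
from pins import *
from scipy.optimize import least_squares
def fit(n,guess,cams):
    """grid n x n; params cx,cy,z,yaw,pitch,px,py"""
    i,j=np.meshgrid(np.arange(n)-(n-1)/2,np.arange(n)-(n-1)/2)
    def pts(v):
        Rm=R.from_euler("ZYX",[v[3],-v[4],0]).as_matrix();g=np.c_[i.ravel()*v[5],j.ravel()*v[6],0*i.ravel()];return g@Rm.T+v[:3]
    blobs=[pins(c,3) for c in cams]
    v=np.array(guess,float)
    for _ in range(8):
        M=[]
        for c,b in zip(cams,blobs):
            pr=np.array([proj(c,p) for p in pts(v)])
            for u in b:
                k=np.linalg.norm(pr-u,axis=1).argmin()
                if np.linalg.norm(pr[k]-u)<4: M.append((c,k,u))
        v=least_squares(lambda v:np.ravel([proj(c,pts(v)[k])-u for c,k,u in M]),v,loss="soft_l1").x
    e=np.ravel([proj(c,pts(v)[k])-u for c,k,u in M]);return len(M),v,e.std()
cams=[camera("top"),camera("side")]
P,T=tool();f=T[:,1]
g=P+f*.17+[0,0,.013];print(P)
for nm,r in (("tray",fit(4,[*g,np.radians(81.5),0,.0232,.0232],cams)),("sheet4",fit(3,[.5161,.2203,.149,np.radians(81.5),0,.03,.03],cams))):
    v=r[1];d=(v[:2]-[.5165,.228]);print(nm,r[0],"xyz",v[:3],"yaw,pitch",np.degrees(v[3:5]),v[5:],"std",r[2],"rack",d@[.1478,.989],d@[-.989,.1478])
E
python3 pose.py
```

```text
[ 0.4651 -0.1128  0.1158]
tray 17 xyz [0.4909 0.0602 0.1187] yaw,pitch [82.0702 -0.735 ] [0.023  0.0243] std 0.276348022586971 rack -0.16972027305814388 0.0005656498014254018
sheet4 12 xyz [0.5164 0.2192 0.1516] yaw,pitch [80.9409  1.0623] [0.0297 0.0304] std 0.20358021209217417 rack -0.008742040230855399 -0.0011641266878680498
```

```bash
python3 -m jog '[-0.003,0.005,-0.004,0,0,0,1, -0.003,0.015,-0.004,0,0,0,1, -0.003,0.025,-0.004,0,0,0,1, -0.003,0.033,-0.004,0,0,0,1, -0.003,0.04,-0.004,0,0,0,1, -0.003,0.047,-0.004,0,0,0,1, -0.003,0.053,-0.004,0,0,0,1, -0.003,0.06,-0.004,0,0,0,1]'
python3 pose.py; python3 rel.py
```

```text
time_s: 21.25
eef_pos: [0.4768, -0.0531, 0.1199]
eef_rot: [0.001, 0.074, 0.997, 0.0]
wrist_force: [-0.6, -0.6, -1.9]
opening: 0.082
grasp_force: 58.9
[ 0.4769 -0.0527  0.1199]
tray 16 xyz [0.5022 0.1202 0.124 ] yaw,pitch [81.7238 -0.3387] [0.0228 0.0242] std 0.3137355341127249 rack -0.10871763106352084 -0.0017720308308811462
sheet4 12 xyz [0.5163 0.2192 0.1517] yaw,pitch [81.0787  0.9506] [0.0297 0.0303] std 0.22548796588406578 rack -0.008746040594250524 -0.0011389797144742025
TCP [ 0.4769 -0.0527  0.1199] n 9 9
tray rack-frame mean [-0.1006 -0.0062] range [0.1048 0.0708]
  yaw rel deg 6.5714875678067175
sheet rack-frame mean [-0.0087 -0.0012] range [0.0605 0.0605]
  yaw rel deg -0.6576879814548416
[[-143.3, 12.2], [-142.8, -11.7], [-119.8, -12.1], [-118.6, 35.0], [-97.4, -11.1], [-96.7, -35.3], [-74.2, 35.6], [-74.1, -34.9], [-38.6, -33.5]]
```

```bash
python3 -m jog '[0,0.006,0,0,0,0,1, 0,0.012,0,0,0,0,1, 0,0.018,0,0,0,0,1, 0,0.024,0,0,0,0,1]'; python3 -m jog '[0,0.006,0,0,0,0,1, 0,0.012,0,0,0,0,1, 0,0.018,0,0,0,0,1, 0,0.024,0,0,0,0,1, 0,0.024,0,0,0,0,1]'; python3 -m jog '[0,0,0.002,0,0,0,1, 0,0,0.004,0,0,0,1, 0,0,0.004,0,0,0,1]'
```

```text
time_s: 21.9
eef_pos: [0.4804, -0.0292, 0.1199]
eef_rot: [0.001, 0.074, 0.997, 0.0]
wrist_force: [0.2, 0.0, -2.5]
opening: 0.082
grasp_force: 58.8
time_s: 22.52
eef_pos: [0.484, -0.0054, 0.12]
eef_rot: [0.001, 0.074, 0.997, 0.0]
wrist_force: [-0.7, 0.1, -3.3]
opening: 0.083
grasp_force: 58.9
time_s: 22.9
eef_pos: [0.4837, -0.006, 0.1157]
eef_rot: [0.001, 0.074, 0.997, 0.0]
wrist_force: [-0.5, -0.2, -1.4]
opening: 0.085
grasp_force: 58.7
```

```bash
for i in 1 2 3; do python3 -m jog '[0,0,0.001,0,0,0,1, 0,0,0.0015,0,0,0,1]' | egrep 'pos|wrist'; python3 -c "
from bench import get_obs
print(get_obs()['torque'])"; done; python3 pose.py
```

```text
eef_pos: [0.4839, -0.006, 0.1144]
wrist_force: [-1.4, -0.2, -2.0]
[-0.17522631  0.13391269  0.05608146]
eef_pos: [0.4839, -0.0059, 0.1129]
wrist_force: [-0.4, -0.3, -0.8]
[-0.21550829  0.10852368  0.17028828]
eef_pos: [0.4839, -0.0059, 0.1114]
wrist_force: [-1.0, -0.4, -1.8]
[-0.19823215  0.14719314  0.12019904]
[ 0.4839 -0.0059  0.1114]
tray 11 xyz [0.5081 0.162  0.1191] yaw,pitch [81.9538  7.3912] [0.0194 0.0239] std 0.9964524917174408 rack -0.06656426532191655 -0.0014051411778446266
sheet4 12 xyz [0.5165 0.2191 0.1513] yaw,pitch [81.2202  1.4855] [0.0298 0.0305] std 0.2594857083749652 rack -0.0087689793949348 -0.0013532985929198334
```

```bash
cat >f.py <<'E'
from h import *
P,T=tool();o=get_obs();d=P[:2]-[.5165,.228]
print("origin x %.1f y(tcp) %.1f z %.1f"%((d@[.1478,.989]+.175)*1e3,d@[-.989,.1478]*1e3,P[2]*1e3),"F rack",o["wrist_force"][:2]@[.1478,.989],o["wrist_force"][:2]@[-.989,.1478],o["wrist_force"][2],"tq",o["torque"],"open %.3f"%o["opening"],"t",o["time_s"])
E
python3 -m jog '[0,0,0.001,0,0,0,1, 0,0,0.001,0,0,0,1]' >/dev/null; python3 f.py;  python3 -m jog '[0,0.004,0,0,0,0,1, 0,0.008,0,0,0,0,1, 0,0.01,0,0,0,0,1]'>/dev/null; python3 f.py;
```

```text
origin x -61.2 y(tcp) -2.3 z 110.4 F rack -0.306496576495436 0.3661320170599897 -1.7587289722506536 tq [-0.1271  0.1472  0.1358] open 0.086 t 24.0
origin x -50.8 y(tcp) -2.3 z 110.5 F rack -1.610001406323301 0.7083106163245781 -2.0976978810419524 tq [-0.2544  0.1965  0.0802] open 0.078 t 24.375
```

```bash
for i in 1 2 3; do python3 -m jog '[0,0.002,0,0,0,0,1, 0,0.004,0,0,0,0,1]' >/dev/null; python3 f.py; done
```

```text
origin x -47.0 y(tcp) -2.3 z 110.5 F rack -1.1695080330739125 0.606223977502218 -1.4357820710058165 tq [-0.2567  0.2663  0.1242] open 0.082 t 24.625
origin x -43.1 y(tcp) -2.3 z 110.5 F rack -1.786583061204946 1.131494403385141 -1.597879142936023 tq [-0.3081  0.2164  0.1368] open 0.086 t 24.875
origin x -39.1 y(tcp) -2.3 z 110.4 F rack -1.872647129445228 1.4891653291646574 -1.6711712603943194 tq [-0.3281  0.1872  0.141 ] open 0.088 t 25.125
```

```bash
for i in 1 2 3; do python3 -m jog '[0,0.002,0,0,0,0,1, 0,0.004,0,0,0,0,1]' >/dev/null; python3 f.py; done
```

```text
origin x -35.0 y(tcp) -2.3 z 110.4 F rack -1.4529590787180304 1.2734423867155742 -1.7641823148864706 tq [-0.3014  0.2432  0.1007] open 0.083 t 25.375
origin x -31.0 y(tcp) -2.3 z 110.4 F rack -1.1075038767063747 1.0156913174039328 -1.9175220247743368 tq [-0.2779  0.2706  0.1213] open 0.088 t 25.625
origin x -27.0 y(tcp) -2.3 z 110.5 F rack -0.6578655111123942 1.8735719116179461 -0.7184422951858143 tq [-0.2776  0.2659  0.1291] open 0.086 t 25.875
```

```bash
for i in 1 2 3 4; do python3 -m jog '[0,0.002,0,0,0,0,1, 0,0.004,0,0,0,0,1]' >/dev/null; python3 f.py; done
```

```text
origin x -23.0 y(tcp) -2.3 z 110.4 F rack -1.394224063307305 1.6640929476307003 -0.713594632190305 tq [-0.3569  0.3258  0.159 ] open 0.084 t 26.125
origin x -19.6 y(tcp) -2.3 z 110.5 F rack -7.703120243401758 2.609806689775922 -0.6161051971725673 tq [-1.1242  0.5479  0.1086] open 0.082 t 26.375
origin x -16.4 y(tcp) -2.4 z 110.6 F rack -8.553866697777373 1.9397174581668502 0.3281915793970621 tq [-1.1942  0.5295  0.1751] open 0.084 t 26.625
origin x -12.3 y(tcp) -2.1 z 110.5 F rack -6.586700545832016 3.6287243692287516 0.34280111486990505 tq [-0.9731  0.6644 -0.0172] open 0.085 t 26.875
```

```bash
for i in 1 2 3 4; do python3 -m jog '[0,0.002,0,0,0,0,1, 0,0.004,0,0,0,0,1]' >/dev/null; python3 f.py; done
```

```text
origin x -8.1 y(tcp) -1.9 z 110.4 F rack -7.08440767601341 3.7171133963326506 0.5976008580813338 tq [-0.93    0.6865 -0.0395] open 0.086 t 27.125
origin x -3.9 y(tcp) -1.9 z 110.3 F rack -4.699387324795401 2.9718614615541856 -1.4808673093252693 tq [-0.7612  0.6481 -0.03  ] open 0.086 t 27.375
origin x 0.5 y(tcp) -1.8 z 110.3 F rack -3.36707082998939 4.12212067351451 -0.9349104236163561 tq [-0.4231  0.5282 -0.0531] open 0.083 t 27.625
origin x 3.5 y(tcp) -2.4 z 110.5 F rack -14.534692470842351 2.7495937553946255 1.7543038455031115 tq [-2.078  0.816  0.11 ] open 0.083 t 27.875
```

```bash
python3 -m jog '[0,0.0005,0,0,0,0,1, 0,0.001,0,0,0,0,1]' >/dev/null; python3 f.py
```

```text
origin x 3.6 y(tcp) -2.3 z 110.6 F rack -15.349138530164252 3.6196955117416687 1.7564589317912294 tq [-2.0835  0.8596  0.1469] open 0.083 t 28.125
```

```bash
python3 -m jog '[0,-0.0008,0,0,0,0,1, 0,-0.0012,0,0,0,0,1, 0,-0.0012,0,0,0,0,1]' >/dev/null; python3 f.py
```

```text
origin x 3.5 y(tcp) -2.3 z 110.5 F rack -8.6402763648389 2.849398633923973 0.31060887768337253 tq [-1.1074  0.6544  0.1071] open 0.083 t 28.5
```

```bash
python3 -m jog '[0,-0.0008,0,0,0,0,1, 0,-0.0015,0,0,0,0,1, 0,-0.0015,0,0,0,0,1]' >/dev/null; python3 f.py;  python3 -m jog '[0,-0.0008,0,0,0,0,1, 0,-0.0015,0,0,0,0,1, 0,-0.0015,0,0,0,0,1]' >/dev/null; python3 f.py
```

```text
origin x 3.4 y(tcp) -2.4 z 110.5 F rack -0.4848027138522915 1.099988434043172 -1.7975868318063846 tq [-0.1365  0.2467  0.1301] open 0.087 t 28.875
origin x 1.9 y(tcp) -2.3 z 110.5 F rack 2.109096513311187 1.6882926593313323 -1.7645124491147552 tq [0.1273 0.2024 0.1651] open 0.082 t 29.25
```

```bash
python3 -m jog '[0,-0.0008,0,0,0,0,1, 0,-0.0012,0,0,0,0,1]' >/dev/null; python3 f.py
```

```text
origin x 0.9 y(tcp) -2.1 z 110.4 F rack 5.003203764925165 1.2741898003556915 -1.9562096024904576 tq [0.5334 0.1963 0.0318] open 0.091 t 29.5
```

```bash
python3 -m jog '[0,0.001,0,0,0,0,1, 0,0.002,0,0,0,0,1, 0,0.003,0,0,0,0,1, 0,0.0035,0,0,0,0,1, 0,0.0035,0,0,0,0,1]' >/dev/null; python3 f.py;  python3 -m jog '[0,0.0007,0,0,0,0,1, 0,0.0007,0,0,0,0,1]' >/dev/null; python3 f.py
```

```text
origin x 3.5 y(tcp) -2.4 z 110.5 F rack -4.661651000553269 2.646073630408715 -1.3349285667571562 tq [-0.7476  0.5024  0.1746] open 0.085 t 30.125
origin x 3.6 y(tcp) -2.4 z 110.5 F rack -7.3779474686664335 2.3627698039408696 -0.05234883958743797 tq [-1.1037  0.6098  0.191 ] open 0.086 t 30.375
```

Home on the stop with the catch engaged. Now I'll set the handle down a little, relax the push, and check before opening.

```bash
python3 -m jog '[0,-0.0006,0.0006,0,0,0,1, 0,-0.001,0.001,0,0,0,1, 0,-0.001,0.001,0,0,0,1]' >/dev/null; python3 f.py
```

```text
origin x 3.5 y(tcp) -2.4 z 109.9 F rack -3.3297116074670403 3.745873583322043 2.2755099340433493 tq [-0.4271  0.6413  0.1502] open 0.083 t 30.75
```

```bash
python3 -m jog '[0,0,0,0,0,0,0.7, 0,0,0,0,0,0,0.6, 0,0,0,0,0,0,0.6, 0,0,0,0,0,0,0.6]'; python3 -m jog '[0,0,-0.01,0,0,0,0.6, 0,0,-0.03,0,0,0,0.6, 0,0,-0.06,0,0,0,0.6, 0,0,-0.09,0,0,0,0.6, 0,-0.05,-0.12,0,0,0,0.6, 0,-0.06,-0.12,0,0,0,0.6, 0,-0.06,-0.12,0,0,0,0.6]'
python3 - <<'E'
from pins import *
w=camera("wrist");cv2.imwrite("pics/end.png",w["frame"][:,:,::-1]);t=camera("top");cv2.imwrite("pics/endt.png",t["frame"][:,:,::-1])
for c in (w,t,camera("side")):
  for k in ("tray_handle","tray"): print(k,[(np.round(d["xyz"],3),round(d["confidence"],2)) for d in spot_in(c,k)][:2])
print(get_obs()["wrist_force"])
X=np.array([.1478,.989])
h=np.array([.5165,.228])+X*(.0035-.175);print("expected handle",h)
g=cv2.cvtColor(w["frame"],cv2.COLOR_RGB2GRAY);u=proj(w,[*h,.152]);print(u);print(g[int(u[1])-5,int(u[0])-25:int(u[0])+25]);print(g[int(u[1])+5,int(u[0])-25:int(u[0])+25])
E
```

```text
time_s: 31.25
eef_pos: [0.4936, 0.0583, 0.1095]
eef_rot: [0.001, 0.074, 0.997, 0.0]
wrist_force: [-1.0, 0.7, 0.2]
opening: 0.399
grasp_force: 0.0
time_s: 32.12
eef_pos: [0.4842, -0.0014, 0.2293]
eef_rot: [0.001, 0.075, 0.997, 0.0]
wrist_force: [0.2, 0.1, -0.4]
opening: 0.402
grasp_force: 0.0
tray_handle [(array([0.502, 0.125, 0.116]), 0.62)]
tray [(array([0.499, 0.163, 0.113]), 0.71), (array([0.501, 0.126, 0.112]), 0.69)]
tray_handle [(array([0.505, 0.11 , 0.113]), 0.66)]
tray [(array([0.503, 0.114, 0.11 ]), 0.6)]
tray_handle [(array([0.508, 0.122, 0.113]), 0.72)]
tray [(array([0.512, 0.124, 0.111]), 0.69)]
[ 1.1121 -0.1334 -0.3815]
expected handle [0.4912 0.0584]
[368.1072 206.4341]
[152 150 150 150 121 181 225 233 149  96 101 103 104 105 103 102 103 104
 101 103 180 217 219 218 219 218 216 216 219 219 215 200 222 226 225 226
 226 226 225 226 226 226 225 225 226 225 226 225 226 225]
[148 149 149 138 131 217 233 190 120 100 102 103 105 103 103 103 105 103
  91 170 213 218 219 220 220 217 217 218 219 221 197 222 228 227 227 227
 227 227 227 227 227 227 227 227 227 227 227 227 227 227]
```

```bash
python3 -c "
from bench import hand_in
print(hand_in())"
```

```text
the job is handed in; nothing more can be done
None
```

The tray is in the free third rail pair (110 mm). It sits against the rear stop with the catch in the notch: a light pull back met about 5 N after roughly 2 mm of travel. I pressed it home again at under 10 N (the highest push was about 15 N), let go with the gripper clear, and handed in after about 32 s. My first two grips on the handle were too high and slipped, so the tray dropped back onto the bed twice before the good grip.

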